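Post an empty glue stick into the recycling box

TASK

The glue stick standing on the desk mat is empty. Lay it on its side in the loading trough of the pen recycling box and let go of it there, then push it end-first along the trough through the sprung flap until it drops into the box and the flap closes behind it. Leave the other things on the desk as they are.

Things in the scene. Friction and masses are not known exactly. Their poses are not given: they have to be found in the camera images.
- glue_stick: the empty glue stick, the one on the dark desk mat (another like it stands at the very back of the desk and is not meant): white cap, orange sleeve, a plain round cylinder 26 mm in diameter and 94 mm tall, about 35 g, standing upright on the desk mat at the start. Origin: centre of its underside; its z axis runs along the stick towards the cap
- stick_mid (a point): the middle of the glue stick, on its axis 47 mm from either end
- recycling_box: grey hollow sheet-metal box fixed to the desk, 130 x 130 mm, 184 mm high, smoked pane in its shut lid. Its front face, towards the robot, has a mouth 56 mm wide from the trough up to 173 mm above the desk. Box, trough and flap are slippery (friction about 0.2). Origin: on the desk under the middle of the front face; x points level into the box (the way to push), y left, z up
- sill (a point): middle of the trough's bottom where it meets the front face, 120 mm above the desk; axes as the box's. The aluminium trough runs level from here 130 mm towards the robot (-x), its outer end open; bottom 12 mm wide, sides flaring at 45 degrees to 16 mm height, 44 mm apart. It ends 4 mm inside the face; behind is a free drop, so a stick pushed well past half way tips in
- trough_end (a point): middle of the trough's bottom at its open outer end, 130 mm from the front face
- flap (a joint): aluminium flap just behind the mouth, 60 mm wide, 53 mm high, hinged at its upper edge 53 mm above the trough's bottom. 0 = shut, grows to 1.45 rad as it swings inward; a very light spring (0.0006 N m shut, 0.0035 N m fully open) and its own 12 g shut it. With the stick lying under it it stands at about 1.0 rad
- flap_edge (a point): middle of the flap's lower edge
- cube_timer: white cube timer, 52 mm, standing on the mat near the glue stick; origin at the centre of its underside; bystander
- keyboard: black keyboard 116 x 300 x 17 mm; origin at the centre of its underside; bystander
- mouse: black mouse 108 x 65 x 38 mm; bystander
- remote_white: white remote control 37 x 190 x 17 mm, lying across the back of the mat; bystander
- remote_black: black remote control 38 x 150 x 15 mm, lying across the front of the mat; bystander
- phone: black phone 71 x 147 x 12 mm on the mat; bystander
- mint_tin: red pocket tin 44 x 66 x 22 mm left of the box; bystander
Mind the look-alikes: they are no part of the job. There is more than one size of the glue_stick; the job needs the smaller.

How it is judged:
On the way, in this order (a step that is already met when the one before it is completed fails the run):
1. the glue stick lies on its side in the trough, at most its nose against the flap, and the fingers have let go of it (x of stick_mid in the frame of sill between -0.12 and -0.027 m and y of stick_mid in the frame of sill between -0.01 and 0.01 m and z of stick_mid in the frame of sill between 0.006 and 0.02 m and angle between the z axis of glue_stick and the x axis of sill, either way round below 0.15 rad and value of joint flap below 0.45 rad and contact force between the fingers and glue_stick below 0.05 N), for 0.2 s.
2. the glue stick, pushed end-first along the trough, holds the flap open (value of joint flap above 0.6 rad and contact force between glue_stick and flap above 0.02 N and z of stick_mid in the frame of sill above -0.02 m), for 0.02 s.
At the end, for the whole second after the job is handed in: the glue stick lies at rest inside the box, its middle between the box's walls and at least 30 mm below the trough's bottom, and the flap has swung shut (within 0.08 rad) (x of stick_mid in the frame of sill between 0.004 and 0.13 m and y of stick_mid in the frame of sill between -0.065 and 0.065 m and z of stick_mid in the frame of sill below -0.03 m and value of joint flap below 0.08 rad and linear speed of glue_stick below 0.02 m/s); the robot touches nothing.
It fails at once if another thing on the desk is shifted by more than 25 mm (distance of any of cube_timer, keyboard, mouse, remote_white, remote_black, phone, mint_tin from where it was at the start of the episode above 0.025 m).
It also fails if it takes over 48 s, if anything falls off the work surface, if the arm or the gripper's body presses on something with over 40 N, if the wrist force passes 120 N, or if a joint passes its speed limit or range.

ROBOT

A 6-joint arm with a two-finger parallel gripper is mounted at the origin on a cart in front of the work surface, level with it; the furniture and walls round the work are solid. World frame = base frame: x ahead of the robot, y to its left, z up, the work surface at z = 0. Lengths are in m, angles in rad, forces in N, time in s.
With the tool pointing down it reaches from about 0.3 to 0.75 m from the base axis. Payload 8.5 kg.
Tool frame: the origin (TCP) lies on the centre line of the jaws, within the pads' length; the fingertips stand 11 mm ahead of it and the grasp point (between the pads) lies 8 mm behind it; z points along the fingers, y is the line along which they close (so a half turn about z gives the same grasp; the last joint's range is limited). The gripper opens to 85 mm and grips with 20 to 120 N. Pads are 22 mm wide; open, the fingers measure 114 mm over their backs; the gripper's body (76 mm by 85 mm) begins 54 mm behind the grasp point. The pads swing forward as they close: fully open they stand 13 mm farther back than shut.
Start: joints at [1.034, 0.381, 1.297, -0, 1.464, -0.215], TCP at [0.174, 0.522, 0.242] pointing down, gripper open.
Joint ranges: [-3.11, 3.11], [-0.89, 2.33], [0.22, 2.48], [-1.42, 4.56], [0.17, 2.85], [-2.88, 2.88]. Speed limits (rad/s): [2.39, 2.39, 3.14, 3.14, 3.14, 3.14].

INTERFACE

Orientations are given as [roll, pitch, yaw] about the fixed x, y, z axes, in that order (R = Rz(yaw) Ry(pitch) Rx(roll)).
In Python, from plant import state, camera, hand_in gives the robot as it stands.
- The arm moves only by the tool send_rows, never from a script. Its argument "rows" is one flat list of numbers, 6 for each row, row after row: the shift along the tool's x, y, z in cm, then the turn, a rotation vector about the tool's x, y, z in rad. In form: [x, y, z, wx, wy, wz, x, y, z, wx, wy, wz, ...]. A call has 1 to 12 rows; each row shifts and turns the commanded pose from where the row before left it, along the tool's axes as they then stand; what a row does not reach is not made up. A row lasts 1/10 s, in which the tool goes at most 50 mm and 8.59 degrees, less where a joint would pass 70% of its speed; a pose out of reach is approached as far as the arm can. A call is refused whole if a number of a shift passes 5 or a number of a turn 0.15, either way. A call with a gripper value outside its range is refused whole. "fingers" is the opening, from 0 (shut) to 1 (fully open), set as the call begins (left out, the last holds). The fingers move at their own pace and stop on an object; "force" is the grip in N (left out, the last holds). Time passes only in rows, so rows that do not move let the fingers close. It gives the time, the measured TCP pose, the force, the opening and the grip force at its end, in the units of the state.
- state(): the state, without advancing time (a new reading comes with each control period).
- camera(name): name is "side" or "top" or "wrist"; returns a dict with "img" (400x640x3 uint8, red, green, blue), "z_map" (400x640 float32, m along the optical axis (not along the pixel's ray), 0 where there is no reading), "fx", "fy", "cx", "cy" (pixels), "R" (3x3) and "t" (3): a world point X has camera coordinates R X + t. Camera axes: x right, y down, z forward; pixel columns grow to the right and rows downward; lengths in m; the calibration is good to about 2 mm. The wrist camera is an equidistant fisheye: a pixel r from the principal point sees the ray r / f radians off the axis. A picture is of the moment at which its call begins.
- hand_in(): hands the job in; it is judged then, once.
The state is a dict: "clock": time; "q": joint angles; "dq": joint speeds; "joint_torque": joint torques, N m; "ee_pos": TCP position; "ee_rot": TCP orientation; "contact_force": force on the tool from outside, world axes, zero at the start; "torque": the same for the moment, N m; "finger_gap": finger opening in m; "gripper_force": force on a finger pad.
Only numpy, scipy, OpenCV 4.12 (cv2) and the standard library are available. Lean on these libraries where they do the work, as an engineer would, in place of code of your own. Each camera call takes 0.05 s, during which the arm holds its last target. There are 200 camera calls.

## Working session

There is one attempt and no reset: what is moved stays moved. The work goes in short steps, Python scripts to look and compute and a tool call to move; the robot and the scene stay as the last step left them, time stands still between calls to the robot, and variables do not carry over. Pictures are saved under pics/ and viewed, at most 10 in all, crops included, and the job is handed in when it is done.

Besides the shell and the picture viewer there is one more tool, called after "Emit:" as name(argument=value, ...) on one line, values as JSON. send_rows: Moves the arm, as the interface text tells. Its arguments: {"type":"object","properties":{"rows":{"type":"array"},"fingers":{"type":"number"},"force":{"type":"number"}},"required":["rows"]}

```bash
mkdir -p pics; ls
cat > h.py <<'E'
import numpy as np,cv2
from plant import state,camera,hand_in
def cloud(c):
    v,u=np.mgrid[0:400,0:640]; z=c["z_map"]
    P=np.stack([(u-c["cx"])/c["fx"]*z,(v-c["cy"])/c["fy"]*z,z],-1)
    W=(P-c["t"])@c["R"]   # R^T (P-t)
    W[z==0]=np.nan
    return W
def save(c,n): cv2.imwrite("pics/"+n,c["img"][:,:,::-1])
E
python3 - <<'E'
from h import *
s=state(); print({k:np.round(v,3) for k,v in s.items()})
a=camera("top");b=camera("side")
save(a,"top0.png");save(b,"side0.png")
np.savez("top0.npz",W=cloud(a),img=a["img"]);np.savez("side0.npz",W=cloud(b),img=b["img"])
for c in (a,b): print(np.round(-np.array(c["R"]).T@c["t"],3),np.round(c["R"],2).tolist())
E
```

```text
pics
{'clock': np.float64(0.0), 'q': array([ 1.034,  0.381,  1.298,  0.   ,  1.464, -0.215]), 'dq': array([ 0.002,  0.001, -0.001,  0.   , -0.002, -0.002]), 'joint_torque': array([-0.0000e+00, -4.4846e+01, -2.3128e+01, -0.0000e+00,  5.0000e-03,
       -0.0000e+00]), 'ee_pos': array([0.174, 0.522, 0.242]), 'ee_rot': array([-3.14, -0.  ,  2.82]), 'contact_force': array([-0.424,  0.199, -0.727]), 'torque': array([-0.024, -0.067, -0.003]), 'gripper_force': np.float64(0.0), 'finger_gap': np.float64(0.085)}
[-0.497  0.342  1.82 ] [[-0.38, -0.93, 0.0], [-0.78, 0.32, -0.54], [0.5, -0.21, -0.84]]
[0.12  1.225 0.91 ] [[-0.96, -0.27, -0.02], [-0.12, 0.48, -0.87], [0.25, -0.83, -0.5]]
```

```bash
sleep 1
```

```text
(no output)
```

View pics/top0.png

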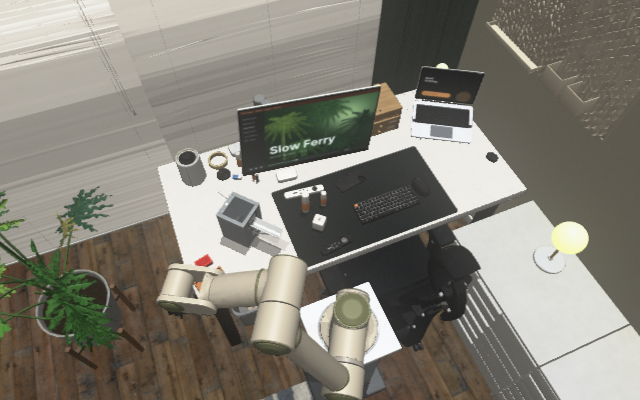

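View pics/side0.png

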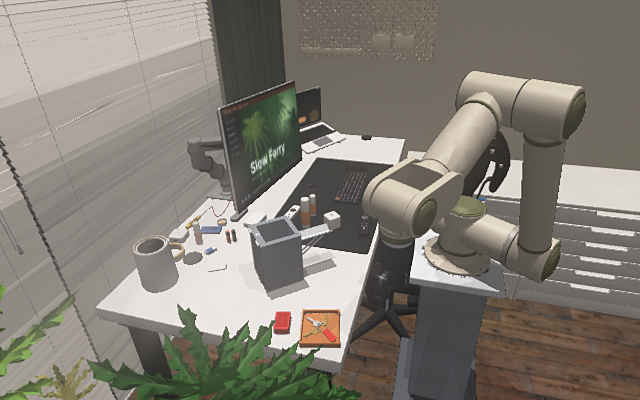

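Top view: two orange/white sticks stand on the mat, at about (306,200) and (323,197), with the cube at (319,221). The box is at (238,215) and its trough runs to about (285,243). In the side view the sticks are at (305,210) and (313,203), with small items at the back left near (198,232). I'll crop and measure these candidates.

Run:
```python
from h import *
t=np.load("top0.npz");s=np.load("side0.npz")
A=cv2.resize(t["img"][165:265,205:345],None,fx=4,fy=4,interpolation=cv2.INTER_CUBIC)
B=cv2.resize(s["img"][180:290,180:360],None,fx=4,fy=4,interpolation=cv2.INTER_CUBIC)
cv2.imwrite("pics/ca.png",A[:,:,::-1]);cv2.imwrite("pics/cb.png",B[:,:,::-1])
for n,d in (("top",t),("side",s)):
    W=d["W"];hsv=cv2.cvtColor(d["img"],cv2.COLOR_RGB2HSV)
    m=((hsv[...,0]<20)&(hsv[...,1]>90)&(hsv[...,2]>70)).astype(np.uint8)
    k,l,st,c=cv2.connectedComponentsWithStats(m)
    for i in range(1,k):
        p=W[(l==i)&np.isfinite(W[...,2])]
        if st[i,4]>8 and len(p) and (abs(p[:,2].mean())<.2): print(n,st[i].tolist(),np.round(np.median(p,0),3),np.round(p.min(0),3),np.round(p.max(0),3))
```

```text
top [376, 83, 26, 33, 452] [ 0.914 -0.62   0.155] [ 0.731 -0.669  0.139] [ 1.044 -0.443  0.426]
top [421, 91, 30, 7, 141] [ 0.901 -0.89   0.117] [ 0.857 -0.954  0.092] [ 0.946 -0.822  0.142]
top [374, 115, 26, 10, 53] [ 0.856 -0.585  0.101] [ 0.842 -0.658  0.061] [ 0.89  -0.514  0.109]
top [237, 160, 4, 6, 17] [0.922 0.16  0.032] [0.914 0.153 0.013] [0.938 0.167 0.054]
top [321, 199, 5, 6, 24] [ 0.563 -0.127  0.035] [ 0.556 -0.138  0.006] [ 0.568 -0.118  0.053]
top [302, 203, 7, 8, 46] [ 0.559 -0.038  0.048] [ 0.552 -0.054  0.017] [ 0.576 -0.027  0.079]
top [354, 204, 4, 3, 9] [ 0.501 -0.265  0.015] [ 0.492 -0.275  0.005] [ 0.509 -0.257  0.021]
top [194, 254, 18, 12, 133] [0.485 0.451 0.019] [ 0.462  0.422 -0.003] [0.513 0.493 0.031]
top [218, 266, 4, 4, 9] [0.434 0.399 0.008] [ 0.427  0.395 -0.001] [0.441 0.405 0.021]
top [193, 282, 9, 9, 47] [0.398 0.504 0.002] [ 0.17   0.473 -0.009] [0.412 0.518 0.484]
side [298, 116, 8, 8, 41] [ 0.878 -0.918  0.121] [ 0.722 -0.959  0.101] [ 0.896 -0.428  0.298]
side [301, 205, 15, 20, 152] [ 0.568 -0.034  0.042] [ 0.556 -0.131  0.014] [ 0.588 -0.018  0.077]
side [227, 235, 3, 7, 15] [0.827 0.124 0.014] [0.822 0.118 0.002] [0.833 0.132 0.029]
side [299, 309, 41, 39, 1305] [0.369 0.452 0.002] [ 0.27   0.372 -0.006] [0.441 0.76  0.328]
side [273, 312, 18, 22, 322] [0.481 0.468 0.018] [ 0.347  0.421 -0.005] [0.51  0.773 0.384]
```

View pics/ca.png

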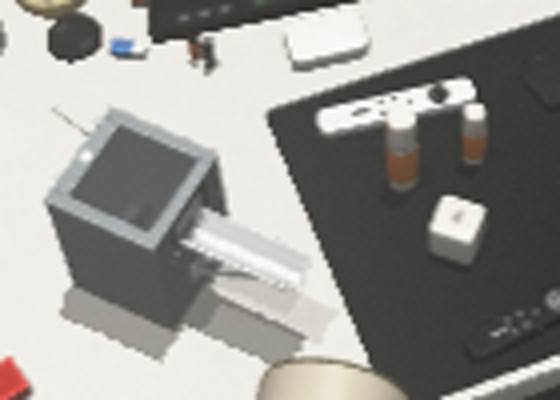

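View pics/cb.png

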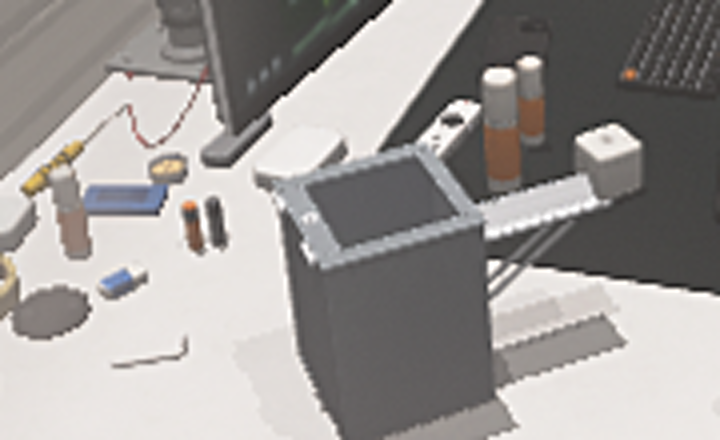

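Candidates: A, the big stick, at top (306,200) and side (305,210); B, the slim stick on the mat, at top (323,197) and side (313,203); C, a stick at the desk back, at side (198,232). By the description the target is B, so I'll measure its size and the box pose.

Run:
```python
from h import *
t=np.load("top0.npz");s=np.load("side0.npz")
r=np.round
for n,d in (("top",t),("side",s)):
    W=d["W"].reshape(-1,3);W=W[np.isfinite(W).all(1)]
    mat=W[(abs(W[:,0]-.5)<.03)&(abs(W[:,1]+.1)<.03)&(W[:,2]<.02)];print(n,"mat z",r(np.median(mat[:,2]),4))
    for nm,c in (("A",(.565,-.035)),("B",(.57,-.127)),("C",(.92,.16))):
        p=W[(np.hypot(W[:,0]-c[0],W[:,1]-c[1])<.035)&(W[:,2]>.012)&(W[:,2]<.2)]
        if not len(p): continue
        zt=np.percentile(p[:,2],97)
        tp=p[p[:,2]>zt-.006]
        print(n,nm,len(p),"ztop",r(zt,4),"top ctr",r((tp.min(0)+tp.max(0))/2,4),"ext",r(np.ptp(tp,axis=0),4),"all ctr",r((p.min(0)+p.max(0))/2,4),r(np.ptp(p,axis=0),4))
    q=W[(W[:,2]>.176)&(W[:,2]<.192)&(abs(W[:,0]-.58)<.2)&(abs(W[:,1]-.22)<.25)]
    b=cv2.minAreaRect(q[:,:2].astype(np.float32));print("box",len(q),b,r(cv2.boxPoints(b),4).tolist(),r(np.median(q[:,2]),4))
    q=W[(W[:,2]>.112)&(W[:,2]<.142)&(abs(W[:,0]-.48)<.2)&(abs(W[:,1]-.15)<.22)]
    b=cv2.minAreaRect(q[:,:2].astype(np.float32));print("trough-ish",len(q),b,r(cv2.boxPoints(b),4).tolist())
    # rest of the tall things
```

```text
top mat z -0.7523
top A 146 ztop 0.1329 top ctr [ 0.5676 -0.044   0.1331] ext [0.0325 0.0228 0.0123] all ctr [ 0.5713 -0.0421  0.0761] [0.0399 0.0429 0.1262]
top B 77 ztop 0.0958 top ctr [ 0.5675 -0.1302  0.0971] ext [0.0193 0.0188 0.013 ] all ctr [ 0.5705 -0.1314  0.059 ] [0.0298 0.0273 0.0892]
top C 67 ztop 0.0995 top ctr [0.9242 0.1585 0.1007] ext [0.026  0.0191 0.0132] all ctr [0.9282 0.1579 0.0603] [0.0339 0.0254 0.094 ]
box 858 ((0.6574194431304932, 0.1592729091644287), (0.14577846229076385, 0.3836994767189026), 40.42770004272461) [[0.47749999165534973, 0.257999986410141], [0.7263000011444092, -0.03400000184774399], [0.8373000025749207, 0.060499999672174454], [0.5885000228881836, 0.35260000824928284]] 0.1813
trough-ish 520 ((0.5018604397773743, 0.1384149044752121), (0.16748662292957306, 0.40103304386138916), 1.7170774936676025) [[0.4120999872684479, 0.33629998564720154], [0.42419999837875366, -0.06449999660253525], [0.5916000008583069, -0.05950000137090683], [0.5795999765396118, 0.34139999747276306]]
side mat z 0.0007
side A 250 ztop 0.1286 top ctr [ 0.5748 -0.0393  0.1273] ext
[... 242 characters left out ...]
15 top ctr [0.9317 0.1587 0.0901] ext [0.0241 0.0254 0.0079] all ctr [0.9316 0.1611 0.0535] [0.0299 0.0302 0.0811]
box 1211 ((0.6617895364761353, 0.16491442918777466), (0.15241484344005585, 0.38464105129241943), 39.998008728027344) [[0.4797999858856201, 0.26330000162124634], [0.7269999980926514, -0.03139999881386757], [0.8438000082969666, 0.066600002348423], [0.5965999960899353, 0.3612000048160553]] 0.1806
trough-ish 722 ((0.5760577917098999, 0.144741028547287), (0.2739304304122925, 0.3051210045814514), 40.02725601196289) [[0.37310001254081726, 0.17350000143051147], [0.5692999958992004, -0.06019999831914902], [0.7791000008583069, 0.11599999666213989], [0.5827999711036682, 0.349700003862381]]
```

B is about 94 mm tall and 26 mm across, against 128 mm for A, so B at about (0.571,-0.130) is the target. Next is the box and trough fit.

Run:
```python
from h import *
r=np.round
t=np.load("top0.npz");s=np.load("side0.npz")
for n,d,(u0,u1,v0,v1) in (("top",t,(213,262,188,262)),("side",s,(245,345,208,285))):
    W=d["W"][v0:v1,u0:u1].reshape(-1,3);W=W[np.isfinite(W).all(1)]
    q=W[(W[:,2]>.172)&(W[:,2]<.192)]
    b=cv2.minAreaRect(q[:,:2].astype(np.float32));print(n,"box",len(q),r(b[0],4),r(b[1],4),b[2],r(cv2.boxPoints(b),4).tolist())
for n,d,(u0,u1,v0,v1) in (("top",t,(248,292,210,245)),("side",s,(298,335,218,245))):
    W=d["W"][v0:v1,u0:u1].reshape(-1,3);W=W[np.isfinite(W).all(1)]
    q=W[(W[:,2]>.11)&(W[:,2]<.145)]
    # drop the box rows: keep points outside box later
    b=cv2.minAreaRect(q[:,:2].astype(np.float32));print(n,"trough",len(q),r(b[0],4),r(b[1],4),b[2],r(cv2.boxPoints(b),4).tolist())
    print(r(q[::max(1,len(q)//15)],3).tolist())
c=camera("wrist");save(c,"w0.png")
```

```text
top box 883 [0.5751 0.2526] [0.1406 0.137 ] 41.504798889160156 [[0.4771000146865845, 0.2572999894618988], [0.5679000020027161, 0.15469999611377716], [0.6730999946594238, 0.24779999256134033], [0.5823000073432922, 0.35040000081062317]]
side box 1113 [0.5769 0.2552] [0.1387 0.1365] 41.2804069519043 [[0.4797999858856201, 0.26080000400543213], [0.5698000192642212, 0.15809999406337738], [0.6740000247955322, 0.24959999322891235], [0.5839999914169312, 0.3522000014781952]]
top trough 384 [0.4916 0.1585] [0.1377 0.1074] 47.563262939453125 [[0.40549999475479126, 0.14390000700950623], [0.4846999943256378, 0.07150000333786011], [0.5777000188827515, 0.17309999465942383], [0.4984000027179718, 0.24549999833106995]]
[[0.562, 0.172, 0.142], [0.548, 0.191, 0.126], [0.524, 0.177, 0.13], [0.517, 0.184, 0.129], [0.498, 0.15, 0.13], [0.522, 0.214, 0.116], [0.509, 0.213, 0.128], [0.514, 0.225, 0.118], [0.466, 0.13, 0.134], [0.47, 0.134, 0.122], [0.471, 0.143, 0.117], [0.467, 0.144, 0.117], [0.454, 0.139, 0.126], [0.443, 0.121, 0.124], [0.448, 0.142, 0.113], [0.428, 0.127, 0.119]]
side trough 294 [0.4786 0.1752] [0.1472 0.0733] 58.503746032714844 [[0.4088999927043915, 0.1316000074148178], [0.4713999927043915, 0.093299999833107], [0.54830002784729, 0.21879999339580536], [0.48579999804496765, 0.257099986076355]]
[[0.45, 0.107, 0.131], [0.469, 0.127, 0.129], [0.462, 0.127, 0.126], [0.463, 0.134, 0.127], [0.476, 0.14, 0.124], [0.502, 0.159, 0.128], [0.443, 0.131, 0.119], [0.488, 0.158, 0.126], [0.422, 0.142, 0.126], [0.464, 0.145, 0.117], [0.491, 0.17, 0.125], [0.511, 0.175, 0.121], [0.449, 0.159, 0.121], [0.46, 0.16, 0.116], [0.453, 0.158, 0.111], [0.487, 0.206, 0.131]]
```

Box centre is about (0.576,0.254) with yaw 0.722, which puts the sill at (0.527,0.211) and the trough end at (0.430,0.125), matching the trough points.

Plan:
1. Pick stick B near the cap with the tool tilted 45° forward.
2. Flip it and lay it from the open trough end with the fingers outside the trough, still at 45°.
3. Release, then push it with shut fingers.

The first moves travel to a point before the pick.

Emit:
send_rows(rows=[-2.19,-2.05,0,0,0,0,-2.19,-2.05,0,0,0,0,-2.19,-2.05,0,0,0,0,-2.19,-2.05,0,0,0,0,-2.19,-2.05,0,0,0,0,-2.19,-2.05,0,0,0,0,-2.19,-2.05,0,0,0,0,-2.19,-2.05,0,0,0,0,-2.19,-2.05,0,0,0,0,-2.19,-2.05,0,0,0,0,-2.19,-2.05,0,0,0,0,-2.19,-2.05,0,0,0,0], fingers=0.6, force=40)

```text
clock: 1.35
ee_pos: [0.3457, 0.2041, 0.2423]
ee_rot: [-3.142, -0.0, 2.82]
contact_force: [0.2, 0.3, -0.3]
finger_gap: 0.051
gripper_force: 0.0
```

Emit:
send_rows(rows=[-2.19,-2.05,0,0,0,0,-2.19,-2.05,0,0,0,0,-2.19,-2.05,0,0,0,0,-2.19,-2.05,0,0,0,0,-2.19,-2.05,0,0,0,0,-2.19,-2.05,0,0,0,0,-2.19,-2.05,0,0,0,0,-2.19,-2.05,0,0,0,0,-2.19,-2.05,0,0,0,0,-2.19,-2.05,0,0,0,0,-2.19,-2.05,0,0,0,0,-2.19,-2.05,0,0,0,0])

```text
clock: 2.55
ee_pos: [0.5173, -0.1124, 0.2421]
ee_rot: [3.142, -0.0, 2.82]
contact_force: [-0.4, 1.1, -0.4]
finger_gap: 0.0514
gripper_force: 0.0
```

Emit:
send_rows(rows=[0,0,0,0,-0.131,0,0,0,0,0,-0.131,0,0,0,0,0,-0.131,0,0,0,0,0,-0.131,0,0,0,0,0,-0.131,0,0,0,0,0,-0.13,0,0,0,0,0,0,0])

```text
clock: 3.25
ee_pos: [0.5147, -0.1102, 0.2403]
ee_rot: [3.14, 0.781, 2.818]
contact_force: [-0.1, 0.3, 0.1]
finger_gap: 0.0512
gripper_force: 0.0
```

```bash
cat >> h.py <<'E'
from scipy.spatial.transform import Rotation as Ro
def tool():
    s=state(); R=Ro.from_euler("xyz",s["ee_rot"]).as_matrix(); return np.array(s["ee_pos"]),R,s
def to(tgt):
    p,R,s=tool(); print("pos",np.round(p,4),"rot",np.round(s["ee_rot"],3),"z",np.round(R[:,2],3),"q",np.round(s["q"],2),"t",s["clock"],"d_tool_cm",np.round(R.T@(np.array(tgt)-p)*100,2))
E
python3 - <<'E'
from h import *
to([.571,-.130,.084])
a=camera("top");b=camera("side")
np.savez("t1.npz",W=cloud(a));np.savez("s1.npz",W=cloud(b))
c=camera("wrist");save(c,"w1.png");print({k:np.round(c[k],3).tolist() for k in ("fx","fy","cx","cy","R","t")})
E
```

```text
pos [ 0.5147 -0.1102  0.2403] rot [3.14  0.781 2.818] z [ 0.668 -0.222 -0.71 ] q [-0.49  0.12  1.91  0.35  0.36 -2.03] t 3.25 d_tool_cm [ 6.77 -0.11 15.3 ]
{'fx': 309.707, 'fy': 309.707, 'cx': 321.772, 'cy': 196.965, 'R': [[0.315, 0.949, 0.0], [0.459, -0.153, 0.875], [0.831, -0.276, -0.484]], 't': [-0.057, -0.434, -0.197]}
```

View pics/w1.png

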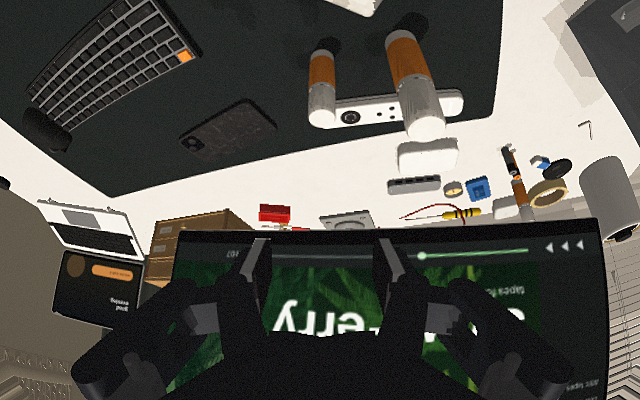

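The wrist view is upside down and shows B, the smaller stick, in line with the fingers (cap at (321,110)); A, the larger one, is at (425,120). Since q5 is only 0.36 in this tilt, I'll stand the tool up again and fit the kinematics before choosing headings.

```bash
python3 -c "
from h import *
import json
p,R,s=tool();json.dump([list(map(float,s['q'])),list(map(float,p)),list(map(float,s['ee_rot']))],open('k1.json','w'))"
```

Emit:
send_rows(rows=[0,0,0,0,0.131,0,0,0,0,0,0.131,0,0,0,0,0,0.131,0,0,0,0,0,0.131,0,0,0,0,0,0.131,0,0,0,0,0,0.13,0,0,0,0,0,0,0])

```text
clock: 4.1
ee_pos: [0.5188, -0.1127, 0.2425]
ee_rot: [-3.139, -0.003, 2.818]
contact_force: [1.3, -1.2, -0.2]
finger_gap: 0.0513
gripper_force: 0.0
```

```bash
cat > kin.py <<'E'
import numpy as np,json
from scipy.spatial.transform import Rotation as Ro
from scipy.optimize import least_squares
def fk(q,k):
    d1,a1,L2,a3,L3,Lt=k
    Rz=lambda a:Ro.from_euler("z",a); Ry=lambda a:Ro.from_euler("y",a)
    A=Rz(q[0]); p=np.array([0,0,d1])+A.apply([a1,0,0])
    A=A*Ry(q[1]); p=p+A.apply([0,0,L2])
    A=A*Ry(q[2]); p=p+A.apply([a3,0,L3])
    A=A*Rz(q[3])*Ry(q[4]); p=p+A.apply([0,0,Lt])
    return p,A*Rz(q[5])
E
python3 - <<'E'
from h import *; from kin import *
p,R,s=tool(); to(p); 
D=[json.load(open('k1.json')),[list(map(float,s['q'])),list(map(float,p)),list(map(float,s['ee_rot']))],[[1.034,.381,1.298,0,1.464,-.215],[.174,.522,.242],[-3.14,0,2.82]]]
json.dump(D,open('kd.json','w'))
for q,p,e in D:
    M=fk(q,[0]*6)[1].inv()*Ro.from_euler("xyz",e); print(np.round(M.as_rotvec(),3))
f=lambda k:np.concatenate([fk(q,k)[0]-p for q,p,e in D])
k=least_squares(lambda k:np.r_[f(k),1e-3*k[1],1e-3*k[3]],[.2,0,.4,0,.4,.2]); print(np.round(k.x,4),np.round(f(k.x)*1e3,1))
E
```

```text
pos [ 0.5188 -0.1127  0.2425] rot [-3.139e+00 -3.000e-03  2.818e+00] z [-0.003 -0.002 -1.   ] q [-0.44  0.35  1.35 -0.    1.45 -1.68] t 4.1 d_tool_cm [0. 0. 0.]
[ 0.    -0.     1.571]
[ 0.    -0.     1.571]
[ 0.    -0.     1.571]
[ 4.0321 -0.7797 -0.2232  2.2519  1.6623  1.1518] [  -3.    -6.7    0.6  -58.  -105.5  -13.6  104.8  -53.5   13. ]
```

```bash
sed -i 's/d1,a1,L2,a3,L3,Lt=k/d1,a1,L2,a3,L3,Lt,b=k/; s/\[a1,0,0\]/[a1,b,0]/' kin.py
python3 - <<'E'
from kin import *
D=json.load(open('kd.json'))
f=lambda k:np.concatenate([fk(q,k)[0]-p for q,p,e in D])
for k0 in ([.2,0,.4,0,.4,.2,.12],[.3,0,.45,0,.4,.3,.12],[.2,0,.4,0,.6,.2,.12]):
    k=least_squares(lambda k:np.r_[f(k),1e-2*(k[1]),1e-2*k[3]],k0); print(np.round(k.x,4),np.round(f(k.x)*1e3,1))
E
```

```text
[ 0.0601 -0.016   0.5783  0.0723  0.3488  0.2456  0.1175] [-0.  -0.1 -0.  -0.1  0.   0.3 -0.   0.1 -0.3]
[ 0.0601 -0.016   0.5783  0.0723  0.3488  0.2456  0.1175] [-0.  -0.1 -0.  -0.1  0.   0.3 -0.   0.1 -0.3]
[ 0.0601 -0.016   0.5783  0.0723  0.3488  0.2456  0.1175] [-0.  -0.1 -0.  -0.1  0.   0.3 -0.   0.1 -0.3]
```

```bash
cat >> kin.py <<'E'
K=[.0601,-.016,.5783,.0723,.3488,.2456,.1175]
lo=np.array([-3.11,-.89,.22,-1.42,.17,-2.88]);hi=np.array([3.11,2.33,2.48,4.56,2.85,2.88])
def ik(p,R,q0s):
    best=[]
    for q0 in q0s:
        def f(q):
            pp,RR=fk(q,K); return np.r_[(pp-p)*5,(R.inv()*RR*Ro.from_rotvec([0,0,np.pi/2])).as_rotvec()]
        s=least_squares(f,np.clip(q0,lo+.01,hi-.01),bounds=(lo,hi))
        if s.cost<1e-6: best.append(s.x)
    return best
def Rt(psi,th,sg): # heading psi, tilt th, tool x = sg*forward
    h=np.array([np.cos(psi),np.sin(psi),0]);u=np.array([0,0,1.])
    z=np.sin(th)*h-np.cos(th)*u; x=sg*(np.cos(th)*h+np.sin(th)*u)
    return Ro.from_matrix(np.array([x,np.cross(z,x),z]).T)
E
python3 - <<'E'
from kin import *
rng=np.random.default_rng(0)
S=[[0.,.3,1.6,a,.8,b] for a in (-1,0,1,2.,3.) for b in (-2,-.5,.5,2)]
h=np.array([.75,.661,0])
def show(n,p,R):
    r=ik(np.array(p),R,S); u=[]
    for q in r:
        if all(abs(q-w).max()>.1 for w in u): u.append(q)
    print(n,[np.round(q,2).tolist() for q in u])
sill=np.array([.527,.211,.133])
for th in (45,60):
  for sg in (1,-1): show(f"placeD th{th} sg{sg}",sill-.150*h,Rt(.722,np.radians(th),sg))
for sg in (1,-1): show(f"placeBack45 sg{sg}",sill-.150*h,Rt(.722+np.pi,np.radians(45),sg))
for psi in (-60,-30,0,30,60,90):
  for sg in (1,-1): show(f"pick45 psi{psi} sg{sg}",[.571,-.13,.084],Rt(np.radians(psi),np.radians(45),sg))
E
```

```text
placeD th45 sg1 [[-0.44, 0.2, 2.28, 1.26, 0.75, -0.6]]
placeD th45 sg-1 [[-0.44, 0.2, 2.28, 1.26, 0.75, 2.54]]
placeD th60 sg1 [[-0.59, 0.33, 2.45, 1.61, 0.99, -1.15]]
placeD th60 sg-1 [[-0.59, 0.33, 2.45, 1.61, 0.99, 2.0]]
placeBack45 sg1 [[0.19, 0.6, 1.48, -0.37, 1.76, -2.04]]
placeBack45 sg-1 [[0.19, 0.6, 1.48, -0.37, 1.76, 1.1]]
pick45 psi-60 sg1 [[-0.2, 0.53, 1.83, -1.28, 0.58, -2.81]]
pick45 psi-60 sg-1 [[-0.2, 0.53, 1.83, -1.28, 0.58, 0.33]]
pick45 psi-30 sg1 []
pick45 psi-30 sg-1 []
pick45 psi0 sg1 [[-0.6, 0.47, 2.01, 1.63, 0.41, -0.52]]
pick45 psi0 sg-1 [[-0.6, 0.47, 2.01, 1.63, 0.41, 2.62]]
pick45 psi30 sg1 [[-0.73, 0.52, 1.87, 1.12, 0.84, -0.51]]
pick45 psi30 sg-1 [[-0.73, 0.52, 1.87, 1.12, 0.84, 2.63]]
pick45 psi60 sg1 [[-0.74, 0.62, 1.62, 0.82, 1.24, -0.63]]
pick45 psi60 sg-1 [[-0.74, 0.62, 1.62, 0.82, 1.24, 2.51]]
pick45 psi90 sg1 [[-0.67, 0.73, 1.36, 0.59, 1.61, -0.82]]
pick45 psi90 sg-1 [[-0.67, 0.73, 1.36, 0.59, 1.61, 2.32]]
```

The model fits to under 0.5 mm. One heading (0.722 rad, along the box x) serves both ends: pick at 45°, then turn π about the tool's z (q6 from -0.5 to 2.6) so the stick lies level, cap backwards. Next I turn the yaw and tilt.

Emit:
send_rows(rows=[0,0,0,0,0,0.14,0,0,0,0,0,0.14,0,0,0,0,0,0.14,0,0,0,0,0,0.14,0,0,0,0,0,0.14,0,0,0,0,0,0.14,0,0,0,0,0,0.14,0,0,0,0,0,0.14,0,0,0,0,0,0.14,0,0,0,0,0,0.14,0,0,0,0,0,0.14,0,0,0,0,0,0.14])

```text
clock: 5.3
ee_pos: [0.5169, -0.1116, 0.2429]
ee_rot: [3.139, 0.002, 1.133]
contact_force: [0.0, 0.6, 0.2]
finger_gap: 0.0513
gripper_force: 0.0
```

Emit:
send_rows(rows=[0,0,0,0,0,0.14,0,0,0,0,0,0.14,0,0,0,0,0,0.14,0,0,0,0,0.131,0,0,0,0,0,0.131,0,0,0,0,0,0.131,0,0,0,0,0,0.131,0,0,0,0,0,0.131,0,0,0,0,0,0.13,0,0,0,0,0,0,0,0,0,0,0,0,0])

```text
clock: 6.4
ee_pos: [0.5167, -0.1117, 0.2424]
ee_rot: [3.141, -0.781, 0.718]
contact_force: [-0.2, 0.0, 0.5]
finger_gap: 0.0511
gripper_force: 0.0
```

Run:
```python
from h import *; from kin import fk,K
p,R,s=tool(); print(fk(s["q"],K)[0]-p)
to([.571-.048,-.130-.042,.082+.064]); to([.571,-.130,.082])
b=camera("side");W=cloud(b).reshape(-1,3);W=W[np.isfinite(W).all(1)]
q=W[(W[:,2]>.02)&(W[:,2]<.2)&(np.hypot(W[:,0]-.571,W[:,1]+.13)<.04)]
print(len(q),np.round((q.min(0)+q.max(0))/2,4),np.ptp(q,axis=0))
q=W[(W[:,2]>.045)&(W[:,2]<.06)&(abs(W[:,0]-.5)<.05)&(abs(W[:,1]+.13)<.08)]
print("cube",len(q),np.round((q.min(0)+q.max(0))/2,3))
```

```text
[ 0.00312933 -0.0040959  -0.00059798]
pos [ 0.5167 -0.1117  0.2424] rot [ 3.141 -0.781  0.718] z [ 0.53   0.463 -0.71 ] q [-0.8   0.28  1.69  0.83  1.26 -0.25] t 6.4 d_tool_cm [-9.27  4.95  4.39]
pos [ 0.5167 -0.1117  0.2424] rot [ 3.141 -0.781  0.718] z [ 0.53   0.463 -0.71 ] q [-0.8   0.28  1.69  0.83  1.26 -0.25] t 6.4 d_tool_cm [-9.24  4.94 13.42]
112 [ 0.5713 -0.1271  0.0593] [0.02729667 0.03149208 0.07554257]
cube 80 [ 0.479 -0.075  0.052]
```

Emit:
send_rows(rows=[-1.85,0.99,0.88,0,0,0,-1.85,0.99,0.88,0,0,0,-1.85,0.99,0.88,0,0,0,-1.85,0.99,0.88,0,0,0,-1.85,0.99,0.88,0,0,0,0,0,0,0,0,0,0,0,0,0,0,0])

```text
clock: 7.15
ee_pos: [0.5242, -0.1705, 0.1465]
ee_rot: [3.141, -0.784, 0.721]
contact_force: [1.0, 0.5, 0.2]
finger_gap: 0.0512
gripper_force: 0.0
```

Run:
```python
from h import *
to([.571,-.129,.082])
```

```text
pos [ 0.5242 -0.1705  0.1465] rot [ 3.141 -0.784  0.721] z [ 0.531  0.466 -0.708] q [-0.87  0.47  1.71  0.88  1.16 -0.48] t 7.15 d_tool_cm [-0.12 -0.03  8.99]
```

Emit:
send_rows(rows=[0,0,1.5,0,0,0,0,0,1.5,0,0,0,0,0,1.5,0,0,0,0,0,1.5,0,0,0,0,0,1.5,0,0,0,0,0,1.5,0,0,0,0,0,0,0,0,0,0,0,0,0,0,0])

```text
clock: 7.95
ee_pos: [0.5717, -0.129, 0.0819]
ee_rot: [-3.141, -0.785, 0.72]
contact_force: [-0.1, 0.2, -0.3]
finger_gap: 0.0513
gripper_force: 0.0
```

Emit:
send_rows(rows=[0,0,0,0,0,0,0,0,0,0,0,0,0,0,0,0,0,0,0,0,0,0,0,0,0,0,0,0,0,0,0,0,0,0,0,0], fingers=0, force=40)

```text
clock: 8.55
ee_pos: [0.5718, -0.1294, 0.0826]
ee_rot: [3.14, -0.786, 0.72]
contact_force: [-1.0, -0.9, 5.5]
finger_gap: 0.0241
gripper_force: 39.5
```

Run:
```python
from h import *
to([.571,-.129,.282])
c=camera("side");save(c,"s2.png");cv2.imwrite("pics/s2c.png",cv2.resize(c["img"][160:270,270:420],None,fx=4,fy=4)[:,:,::-1])
```

```text
pos [ 0.5718 -0.1294  0.0826] rot [ 3.14  -0.786  0.72 ] z [ 0.532  0.466 -0.707] q [-0.74  0.6   1.72  0.99  1.   -0.53] t 8.55 d_tool_cm [ 14.08  -0.07 -14.12]
```

View pics/s2c.png

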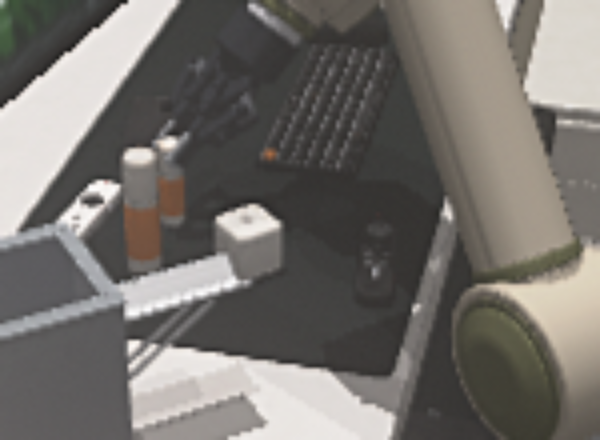

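The side view shows B's cap between the fingers, with A standing untouched to the left of it. The gap is 24 mm and the grip force 39.5 N. Next I lift 16 cm and turn half about the tool axis.

Emit:
send_rows(rows=[0.7,0,-0.7,0,0,0,1.41,0,-1.41,0,0,0,1.41,0,-1.41,0,0,0,1.41,0,-1.41,0,0,0,1.41,0,-1.41,0,0,0,1.41,0,-1.41,0,0,0,1.41,0,-1.41,0,0,0,1.41,0,-1.41,0,0,0,0.7,0,-0.7,0,0,0,0,0,0,0,0,0.07])

```text
clock: 9.6
ee_pos: [0.5717, -0.1291, 0.2429]
ee_rot: [-3.074, -0.783, 0.622]
contact_force: [0.4, 0.2, -0.2]
finger_gap: 0.0243
gripper_force: 39.2
```

Emit:
send_rows(rows=[0,0,0,0,0,0.14,0,0,0,0,0,0.14,0,0,0,0,0,0.14,0,0,0,0,0,0.14,0,0,0,0,0,0.14,0,0,0,0,0,0.14,0,0,0,0,0,0.14,0,0,0,0,0,0.14,0,0,0,0,0,0.14,0,0,0,0,0,0.14,0,0,0,0,0,0.14,0,0,0,0,0,0.14])

```text
clock: 10.8
ee_pos: [0.5713, -0.1289, 0.2411]
ee_rot: [-2.366, 0.131, -0.983]
contact_force: [-0.4, -0.7, -0.3]
finger_gap: 0.0243
gripper_force: 39.2
```

Emit:
send_rows(rows=[0,0,0,0,0,0.14,0,0,0,0,0,0.14,0,0,0,0,0,0.14,0,0,0,0,0,0.14,0,0,0,0,0,0.14,0,0,0,0,0,0.14,0,0,0,0,0,0.14,0,0,0,0,0,0.14,0,0,0,0,0,0.14,0,0,0,0,0,0.13,0,0,0,0,0,0])

```text
clock: 11.9
ee_pos: [0.56, -0.1321, 0.2264]
ee_rot: [-3.123, 0.801, -2.399]
contact_force: [-0.3, -0.6, -0.9]
finger_gap: 0.024
gripper_force: 39.2
```

Run:
```python
from h import *; from kin import fk,K
p,R,s=tool(); print(fk(s["q"],K)[0]-p, s["finger_gap"])
h=np.array([.75,.661,0])
sill=np.array([.527,.211,.133])
to(sill-.150*h+[0,0,.06])
b=camera("side");W=cloud(b).reshape(-1,3);W=W[np.isfinite(W).all(1)]
# stick points: those near tool in front
d=W-p; a=d@h; n=d@np.array([-.661,.75,0])
q=(a>.03)&(a<.11)&(abs(n)<.03)&(abs(d[:,2])<.04)
print(q.sum(), np.round(np.c_[a[q],n[q],d[q,2]][::6],3).tolist())
# trough points in box frame
d=W-np.array([.527,.211,.12]); a=d@h; n=d@np.array([-.661,.75,0])
for lo in range(-140,0,20):
    m=(a*1e3>lo)&(a*1e3<lo+20)&(abs(n)<.035)&(d[:,2]>-.008)&(d[:,2]<.03)
    print(lo,m.sum(),*( [np.round(n[m].min(),4),np.round(n[m].max(),4),np.round(a[m].min(),4), np.round(d[m,2].min(),4)] if m.sum() else []))
```

```text
[ 0.00616816 -0.00684646 -0.001997  ] 0.023977689798673832
pos [ 0.56   -0.1321  0.2264] rot [-3.123  0.801 -2.399] z [ 0.541  0.472 -0.696] q [-0.77  0.38  1.6   0.86  1.24  2.88] t 11.9 d_tool_cm [-1.61 27.92  5.96]
96 [[0.032, -0.0, 0.014], [0.07, 0.002, 0.015], [0.047, 0.005, 0.011], [0.078, 0.002, 0.013], [0.056, 0.007, 0.01], [0.032, 0.01, 0.006], [0.064, 0.005, 0.007], [0.042, 0.013, 0.005], [0.077, 0.009, 0.007], [0.054, 0.011, 0.003], [0.081, -0.003, -0.002], [0.064, 0.014, 0.002], [0.039, 0.014, -0.004], [0.072, 0.013, -0.001], [0.045, 0.007, -0.01], [0.073, 0.017, -0.003]]
-140 28 -0.0274 0.0247 -0.1309 -0.0057
-120 52 -0.0256 0.023 -0.1199 -0.0062
-100 58 -0.0268 0.0245 -0.0999 -0.0062
-80 56 -0.0243 0.0265 -0.0795 -0.0061
-60 57 -0.028 0.0232 -0.0592 -0.0052
-40 36 -0.0271 0.0252 -0.04 -0.0048
-20 2 0.0207 0.0248 -0.0189 0.011
```

The half turn stopped at the q6 limit, which shifted the pose slightly, so I'll work from the measured pose. The stick is level and reaches 81 mm ahead of the TCP. The trough axis sits 1 mm right of my estimate. Now travelling to a point above the trough's outer end.

Emit:
send_rows(rows=[-0.13,2.33,0.3,0,0,0,-0.13,2.33,0.3,0,0,0,-0.13,2.33,0.3,0,0,0,-0.13,2.33,0.3,0,0,0,-0.13,2.33,0.3,0,0,0,-0.13,2.33,0.3,0,0,0,-0.13,2.33,0.3,0,0,0,-0.13,2.33,0.3,0,0,0,-0.13,2.33,0.3,0,0,0,-0.13,2.33,0.3,0,0,0,-0.13,2.33,0.3,0,0,0,-0.13,2.33,0.3,0,0,0])

```text
clock: 13.15
ee_pos: [0.4022, 0.101, 0.2101]
ee_rot: [-3.115, 0.802, -2.392]
contact_force: [-0.1, 0.1, 0.2]
finger_gap: 0.0243
gripper_force: 39.3
```

```bash
cat >> h.py <<'E'
from kin import Rt
def pl(ax,dz,psi=.722,th=np.pi/4,sg=-1,lat=0.):
    h=np.array([np.cos(psi),np.sin(psi),0]); n=np.array([-h[1],h[0],0])
    t=np.array([.5277,.2102,.12])+ax*h+lat*n+[0,0,dz]
    p,R,s=tool(); to(t); print("rotvec to goal",np.round((Ro.from_matrix(R).inv()*Rt(psi,th,sg)).as_rotvec(),3),"box frame",np.round([(p-[.5277,.2102,.12])@h,(p-[.5277,.2102,.12])@n,p[2]-.12],4))
E
python3 - <<'E'
from h import *
pl(-.150,.073)
E
```

```text
pos [0.4022 0.101  0.2101] rot [-3.115  0.802 -2.392] z [ 0.544  0.47  -0.695] q [-0.51  0.02  2.16  1.01  0.93  2.84] t 13.15 d_tool_cm [ 0.1  -0.08  2.37]
rotvec to goal [-0.007  0.017  0.019] box frame [-0.1664  0.001   0.0901]
```

Emit:
send_rows(rows=[0,0,0.8,0,0.01,0.005,0,0,0.8,0,0.007,0.005,0.1,-0.08,0.77,-0.007,0,0.009,0,0,0,0,0,0,0,0,0,0,0,0])

```text
clock: 13.65
ee_pos: [0.4154, 0.1101, 0.1921]
ee_rot: [3.139, 0.785, -2.422]
contact_force: [0.2, -0.2, 0.9]
finger_gap: 0.0239
gripper_force: 39.3
```

Run:
```python
from h import *
pl(-.150,.020)
p,R,s=tool()
h=np.array([np.cos(.722),np.sin(.722),0]);nn=np.array([-h[1],h[0],0])
for nm in("side","top"):
    b=camera(nm);W=cloud(b);d=W-np.array([.5277,.2102,.12]); a=d@h; n=d@nn
    m=(a>-.125)&(a<-.065)&(abs(n)<.03)&(d[...,2]>.05)&(d[...,2]<.1)
    if m.sum()>5:
        pts=np.c_[a[m],n[m],d[...,2][m]]; print(nm,m.sum(),pts.min(0).round(4),pts.max(0).round(4))
        # stick circle fit with r=13: axis n,z lin in a
        f=lambda v:np.hypot(pts[:,1]-v[0]-v[1]*(pts[:,0]+.1),pts[:,2]-v[2]-v[3]*(pts[:,0]+.1))-.013
        from scipy.optimize import least_squares
        print(least_squares(f,[0,0,.073,0],loss="soft_l1",f_scale=.002).x.round(4))
    if nm=="side": cv2.imwrite("pics/p3.png",cv2.resize(b["img"][150:280,240:400],None,fx=4,fy=4)[:,:,::-1])
```

```text
pos [0.4154 0.1101 0.1921] rot [ 3.139  0.785 -2.422] z [ 0.53   0.468 -0.708] q [-0.44  0.09  2.15  1.04  0.85  2.85] t 13.65 d_tool_cm [3.65 0.08 3.71]
rotvec to goal [ 0.001 -0.001 -0.002] box frame [-0.1504 -0.0009  0.0721]
side 138 [-0.1241 -0.011   0.0602] [-0.0679  0.018   0.0869]
[-0.0002 -0.002   0.0716  0.0282]
```

View pics/p3.png

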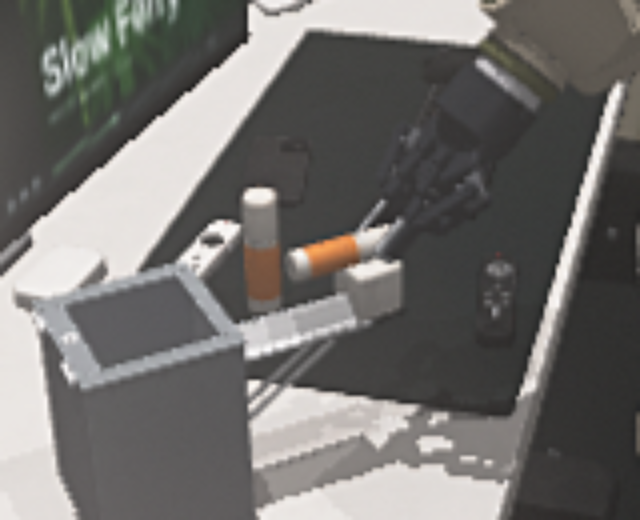

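The side view shows the stick held level above the trough, lined up with it. The fit puts its axis 0.2 mm off centre with a slope of 0.03. Lowering now.

Emit:
send_rows(rows=[0.46,0.01,0.47,0,0,0,0.46,0.01,0.47,0,0,0,0.46,0.01,0.47,0,0,0,0.46,0.01,0.47,0,0,0,0.46,0.01,0.47,0,0,0,0.46,0.01,0.46,0,0,0,0.46,0.01,0.46,0,0,0,0.43,0.01,0.44,0,0,0,0,0,0,0,0,0])

```text
clock: 14.65
ee_pos: [0.4148, 0.111, 0.1399]
ee_rot: [3.138, 0.785, -2.423]
contact_force: [0.2, -0.5, -0.1]
finger_gap: 0.0241
gripper_force: 39.3
```

Emit:
send_rows(rows=[0.14,0,0.14,0,0,0,0.14,0,0.14,0,0,0,0.1,0,0.1,0,0,0,0,0,0,0,0,0])

```text
clock: 15.05
ee_pos: [0.4148, 0.1112, 0.1348]
ee_rot: [3.139, 0.785, -2.422]
contact_force: [-0.2, -0.3, -0.7]
finger_gap: 0.0239
gripper_force: 39.3
```

Run:
```python
from h import *
pl(-.150,.0135)
p,R,s=tool();print(s["contact_force"])
```

```text
pos [0.4148 0.1112 0.1348] rot [ 3.139  0.785 -2.422] z [ 0.53   0.468 -0.707] q [-0.44  0.24  2.25  1.27  0.75  2.52] t 15.05 d_tool_cm [ 0.08 -0.03  0.1 ]
rotvec to goal [ 0.001 -0.    -0.002] box frame [-0.1501  0.0003  0.0148]
[-0.20149145 -0.29776301 -0.69660579]
```

Everything is in line and there's no contact yet. I'll lower the last 1.5 mm and open slowly.

Emit:
send_rows(rows=[0.1,-0.03,0.1,0,0,0,0,0,0,0,0,0])

```text
clock: 15.25
ee_pos: [0.415, 0.111, 0.1333]
ee_rot: [3.139, 0.785, -2.422]
contact_force: [-0.5, 0.1, -0.2]
finger_gap: 0.0241
gripper_force: 39.3
```

Emit:
send_rows(rows=[0,0,0,0,0,0,0,0,0,0,0,0,0,0,0,0,0,0,0,0,0,0,0,0], fingers=0.55)

```text
clock: 15.65
ee_pos: [0.4151, 0.111, 0.1334]
ee_rot: [3.14, 0.785, -2.422]
contact_force: [0.7, 0.2, -1.0]
finger_gap: 0.0471
gripper_force: 0.0
```

```bash
cat > look.py <<'E'
from h import *
import sys
from scipy.optimize import least_squares
h=np.array([np.cos(.722),np.sin(.722),0]);nn=np.array([-h[1],h[0],0])
b=camera("side");W=cloud(b);d=W-np.array([.5277,.2102,.12]); a=d@h; n=d@nn
hsv=cv2.cvtColor(b["img"],cv2.COLOR_RGB2HSV)
m=(a>-.17)&(a<.0)&(abs(n)<.025)&(d[...,2]>.0)&(d[...,2]<.045)
o=m&(hsv[...,0]<20)&(hsv[...,1]>110)&(hsv[...,2]>60)
if o.sum(): print("orange",o.sum(),"a range",np.percentile(a[o],[3,97]).round(4))
m2=m&(d[...,2]>.019)&(abs(n)<.012)
print("tall pts a range",m2.sum(),np.percentile(a[m2],[3,97]).round(4) if m2.sum() else "")
cv2.imwrite(sys.argv[1],cv2.resize(b["img"][160:280,250:400],None,fx=4,fy=4)[:,:,::-1])
E
python3 look.py pics/p4.png; python3 -c "
from h import *
pl(-.15,.0135)"
```

```text
orange 75 a range [-0.1235 -0.085 ]
tall pts a range 86 [-0.1591 -0.0717]
pos [0.415  0.111  0.1334] rot [ 3.14   0.785 -2.422] z [ 0.53   0.468 -0.707] q [-0.44  0.25  2.25  1.27  0.75  2.51] t 15.7 d_tool_cm [-0.01 -0.    0.  ]
rotvec to goal [ 0.001 -0.    -0.001] box frame [-0.1501  0.      0.0134]
```

View pics/p4.png

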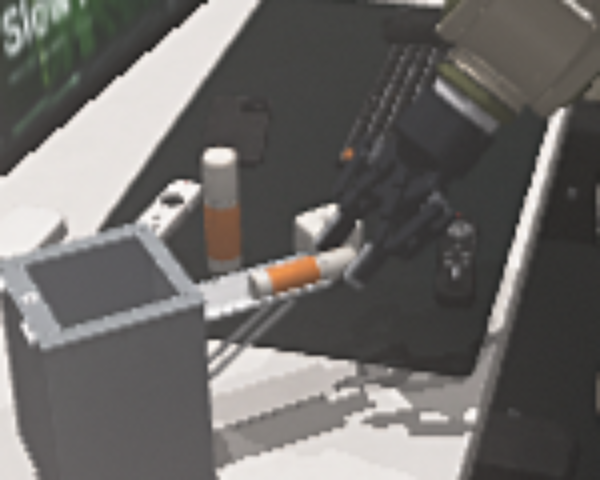

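The side view shows the stick lying in the trough, from about -0.161 to -0.069 with its middle near -0.115, and the fingers open around the cap. Next I retract, stand the tool up to 15° tilt and shut the fingers.

Emit:
send_rows(rows=[0,0,-1,0,0,0,0,0,-2,0,0,0,0,0,-2,0,0,0,0,0,-2,0,0,0,0,0,-2,0,0,0,0,0,0,0,0.131,0,0,0,0,0,0.131,0,0,0,0,0,0.131,0,0,0,0,0,0.131,0,0,0,0,0,0,0])

```text
clock: 16.7
ee_pos: [0.3168, 0.0093, 0.1193]
ee_rot: [-3.11, 0.377, -2.359]
contact_force: [0.9, 0.3, 0.5]
finger_gap: 0.0478
gripper_force: 0.0
```

Emit:
send_rows(rows=[0,0,0,0,0,0,0,0,0,0,0,0,0,0,0,0,0,0], fingers=0)

```text
clock: 17.0
ee_pos: [0.3181, 0.0095, 0.1207]
ee_rot: [-3.105, 0.38, -2.357]
contact_force: [0.9, 0.1, -0.7]
finger_gap: 0.0037
gripper_force: 0.0
```

```bash
python3 look.py pics/p5.png; python3 -c "
from h import *
t=np.radians(15)
pl(-.192,.060,th=t);pl(-.192,.025,th=t);print(state()['finger_gap'])"
```

```text
orange 74 a range [-0.1231 -0.0845]
tall pts a range 79 [-0.1587 -0.0711]
pos [0.318  0.0094 0.1206] rot [-3.105  0.379 -2.357] z [ 0.287  0.236 -0.928] q [-0.68  0.07  2.26  0.53  0.8   2.88] t 17.05 d_tool_cm [-11.36   0.52  -1.89]
rotvec to goal [-0.016  0.118  0.058] box frame [-0.2901 -0.012   0.0006]
pos [0.318  0.0094 0.1206] rot [-3.105  0.379 -2.357] z [ 0.287  0.236 -0.928] q [-0.68  0.07  2.26  0.53  0.8   2.88] t 17.05 d_tool_cm [-10.07   0.63   1.36]
rotvec to goal [-0.016  0.118  0.058] box frame [-0.2901 -0.012   0.0006]
-3.8921282948777475e-05
```

The stick stayed put. The retreat ran into the near-base reach and the q6 limit, so I'll rise, move forward and turn the tool half back about its z for free range.

Emit:
send_rows(rows=[-1.8,0.1,-1.24,0,0,0,-1.8,0.1,-1.24,0,0,0,-1.8,0.1,-1.24,0,0,0,-1.8,0.1,-1.24,0,0,0,-1.8,0.1,-1.24,0,0,0,0,0,0,0,0,-0.14,0,0,0,0,0,-0.14,0,0,0,0,0,-0.14,0,0,0,0,0,-0.14,0,0,0,0,0,-0.14,0,0,0,0,0,-0.14])

```text
clock: 18.15
ee_pos: [0.318, 0.0157, 0.1735]
ee_rot: [-2.761, 0.25, -1.431]
contact_force: [0.0, 0.0, 0.2]
finger_gap: -0.0002
gripper_force: 0.0
```

Emit:
send_rows(rows=[0,0,0,0,0,-0.14,0,0,0,0,0,-0.14,0,0,0,0,0,-0.14,0,0,0,0,0,-0.14,0,0,0,0,0,-0.14,0,0,0,0,0,-0.14,0,0,0,0,0,-0.14,0,0,0,0,0,-0.14,0,0,0,0,0,-0.14,0,0,0,0,0,-0.14,0,0,0,0,0,-0.14,0,0,0,0,0,-0.14])

```text
clock: 19.35
ee_pos: [0.318, 0.0157, 0.1735]
ee_rot: [-2.916, -0.394, 0.155]
contact_force: [0.0, 1.0, -0.1]
finger_gap: -0.0001
gripper_force: 0.0
```

Emit:
send_rows(rows=[0,0,0,0,0,-0.14,0,0,0,0,0,-0.14,0,0,0,0,0,-0.14,0,0,0,0,0,-0.14,0,0,0,0,0,0])

```text
clock: 19.85
ee_pos: [0.3179, 0.0157, 0.1735]
ee_rot: [3.111, -0.45, 0.763]
contact_force: [0.1, 0.3, 0.2]
finger_gap: 0.0002
gripper_force: 0.0
```

```bash
python3 -c "
from h import *
t=np.radians(15)
pl(-.192,.060,th=t,sg=1)"
```

```text
pos [0.3179 0.0157 0.1735] rot [ 3.111 -0.45   0.763] z [ 0.335  0.279 -0.9  ] q [-0.73 -0.07  2.18  0.53  1.02 -0.2 ] t 19.85 d_tool_cm [ 8.77 -0.46  3.5 ]
rotvec to goal [ 0.016 -0.189  0.035] box frame [-0.286  -0.0074  0.0535]
```

Emit:
send_rows(rows=[0,0,0,0,-0.1,0.02,0,0,0,0.016,-0.089,0.015,0,0,0,0,0,0])

```text
clock: 20.15
ee_pos: [0.3188, 0.016, 0.1738]
ee_rot: [-3.141, -0.261, 0.72]
contact_force: [0.4, -0.4, 0.0]
finger_gap: 0.0
gripper_force: 0.0
```

```bash
python3 -c "
from h import *
t=np.radians(15)
pl(-.192,.060,th=t,sg=1)"
```

```text
pos [0.3188 0.016  0.1738] rot [-3.141 -0.261  0.72 ] z [ 0.194  0.171 -0.966] q [-0.54 -0.03  2.09  0.29  1.02  0.16] t 20.15 d_tool_cm [ 9.16 -0.79  1.81]
rotvec to goal [-0.     0.    -0.002] box frame [-0.2851 -0.0077  0.0538]
```

Emit:
send_rows(rows=[1.83,-0.16,0.36,0,0,0,1.83,-0.16,0.36,0,0,0,1.83,-0.16,0.36,0,0,0,1.83,-0.16,0.36,0,0,0,1.83,-0.16,0.36,0,0,0,-0.3,0,1.13,0,0,0,-0.3,0,1.13,0,0,0,-0.3,0,1.12,0,0,0,0,0,0,0,0,0])

```text
clock: 21.05
ee_pos: [0.3815, 0.0829, 0.1435]
ee_rot: [-3.136, -0.261, 0.717]
contact_force: [0.3, -0.0, 0.3]
finger_gap: 0.0
gripper_force: 0.0
```

```bash
python3 -c "
from h import *
t=np.radians(15)
pl(-.17,.025,th=t,sg=1);pl(-.05,.025,th=t,sg=1)"; python3 look.py pics/p6.png
```

```text
pos [0.3815 0.0829 0.1435] rot [-3.136 -0.261  0.717] z [ 0.191  0.174 -0.966] q [-0.24  0.15  2.01  0.29  0.86  0.44] t 21.05 d_tool_cm [2.34 0.1  0.47]
rotvec to goal [-0.004  0.001 -0.005] box frame [-0.1938  0.0011  0.0235]
pos [0.3815 0.0829 0.1435] rot [-3.136 -0.261  0.717] z [ 0.191  0.174 -0.966] q [-0.24  0.15  2.01  0.29  0.86  0.44] t 21.05 d_tool_cm [13.93  0.06  3.57]
rotvec to goal [-0.004  0.001 -0.005] box frame [-0.1938  0.0011  0.0235]
orange 75 a range [-0.1233 -0.0837]
tall pts a range 85 [-0.1589 -0.0702]
```

View pics/p6.png

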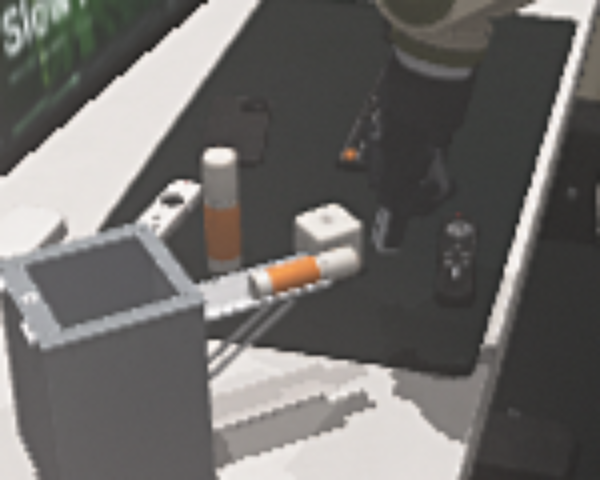

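The side view shows the stick still in place and the shut fingertips upright just behind its cap end. Pushing now.

Emit:
send_rows(rows=[0.97,0,0.24,0,0,0,0.97,0,0.24,0,0,0,0.97,0,0.24,0,0,0,0.97,0.01,0.24,0,0,0,0.97,0.01,0.24,0,0,0,0.97,0.01,0.24,0,0,0,0.97,0.01,0.24,0,0,0,0.97,0,0.24,0,0,0])

```text
clock: 21.9
ee_pos: [0.4435, 0.136, 0.146]
ee_rot: [-3.14, -0.261, 0.72]
contact_force: [0.2, -0.2, -0.1]
finger_gap: 0.0003
gripper_force: 0.1
```

```bash
python3 -c "
from h import *
t=np.radians(15)
pl(-.05,.026,th=t,sg=1)"; python3 look.py pics/p7.png
```

```text
pos [0.4435 0.136  0.146 ] rot [-3.14  -0.261  0.72 ] z [ 0.193  0.171 -0.966] q [-0.06  0.26  1.84  0.24  0.87  0.65] t 21.9 d_tool_cm [ 6.02 -0.02  1.61]
rotvec to goal [-0.001  0.    -0.002] box frame [-1.123e-01 -1.000e-04  2.600e-02]
orange 78 a range [-0.062  -0.0223]
tall pts a range 109 [-0.1198 -0.0246]
```

Emit:
send_rows(rows=[0.97,0,0.26,0,0,0,0.97,0,0.26,0,0,0,0.97,0,0.26,0,0,0,0.97,0,0.26,0,0,0,0.97,0,0.26,0,0,0,0.97,0,0.26,0,0,0,0.97,0,0.26,0,0,0,0,0,0,0,0,0])

```text
clock: 22.75
ee_pos: [0.4966, 0.1824, 0.146]
ee_rot: [-3.141, -0.262, 0.721]
contact_force: [0.5, 0.5, 0.1]
finger_gap: 0.0003
gripper_force: 0.0
```

```bash
python3 -c "
from h import *
t=np.radians(15)
pl(-.03,.026,th=t,sg=1)"; python3 look.py pics/p8.png
```

```text
pos [0.4966 0.1824 0.146 ] rot [-3.141 -0.262  0.721] z [ 0.194  0.172 -0.966] q [0.05 0.36 1.68 0.21 0.91 0.79] t 22.75 d_tool_cm [ 1.13 -0.03  0.3 ]
rotvec to goal [-0.001 -0.    -0.001] box frame [-0.0417 -0.0003  0.026 ]
tall pts a range 35 [-0.0515 -0.031 ]
```

Emit:
send_rows(rows=[0.97,0,0.26,0,0,0,0.68,0,0.18,0,0,0,0,0,0,0,0,0,-0.97,0,-0.26,0,0,0,-1.94,0,-0.52,0,0,0,-1.94,0,-0.52,0,0,0,-1.94,0,-0.52,0,0,0,-1.94,0,-0.52,0,0,0,-1.94,0,-0.52,0,0,0,-1.94,0,-0.52,0,0,0,0,0,0,0,0,0])

```text
clock: 23.9
ee_pos: [0.4084, 0.1059, 0.146]
ee_rot: [-3.14, -0.261, 0.718]
contact_force: [0.0, -1.0, -0.7]
finger_gap: -0.0001
gripper_force: 0.0
```

```bash
python3 look.py pics/p9.png
python3 - <<'E'
from h import *
c=camera("wrist");t=camera("top");s=camera("side")
a=cv2.resize(c["img"],(560,350));b=cv2.resize(s["img"][190:280,240:340],(240,216),interpolation=cv2.INTER_CUBIC);d=cv2.resize(t["img"][185:265,210:300],(240,213),interpolation=cv2.INTER_CUBIC)
o=np.zeros((430,800,3),np.uint8);o[:350,:560]=a;o[:216,560:]=b;o[216:429,560:]=d
cv2.imwrite("pics/fin.png",o[:,:,::-1])
h=np.array([np.cos(.722),np.sin(.722),0]);nn=np.array([-h[1],h[0],0])
for n_,q in(("top",t),("side",s)):
    hsv=cv2.cvtColor(q["img"],cv2.COLOR_RGB2HSV);W=cloud(q)
    D=W-np.array([.5277,.2102,.12]);m=(hsv[...,0]<20)&(hsv[...,1]>60)&(abs(D@nn)<.08)&(D@h>-.2)&(D@h<.15)
    print(n_,m.sum(),np.round(np.median(D[m],0),3) if m.sum() else "")
E
```

```text
tall pts a range 30 [-0.1657 -0.1478]
top 134 [-0.072 -0.135 -0.883]
side 118 [-0.11  -0.144 -0.882]
```

View pics/fin.png

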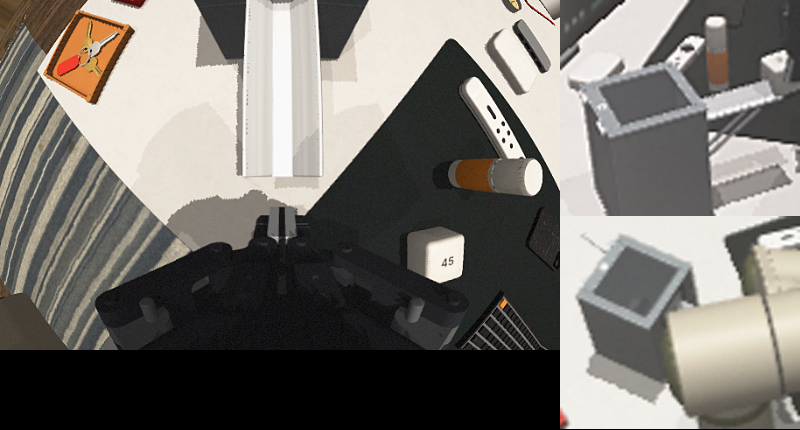

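The final composite shows the trough empty (wrist view, (283,90)), with nothing on the desk around it and the other things in place, so the stick is in the box. I'll settle briefly and hand in.

Emit:
send_rows(rows=[-1,0,-1.5,0,0,0,-1,0,-1.5,0,0,0,-1,0,-1.5,0,0,0,0,0,0,0,0,0,0,0,0,0,0,0,0,0,0,0,0,0,0,0,0,0,0,0,0,0,0,0,0,0,0,0,0,0,0,0,0,0,0,0,0,0])

```text
clock: 25.1
ee_pos: [0.3799, 0.0801, 0.1817]
ee_rot: [-3.14, -0.261, 0.72]
contact_force: [-0.4, -0.3, 0.5]
finger_gap: 0.0001
gripper_force: 0.0
```

```bash
python3 -c "
from h import *
print(hand_in())"
```

```text
the job is handed in; nothing more can be done
None
```

The smaller glue stick was laid in the trough, released, then pushed through the flap and is gone from the trough and desk, so I take it to be in the box. I handed the job in at 25.1 s without seeing the flap shut or the stick inside, and no verdict came back.

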